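Seat the matching thread comb on an inclined lead screw

TASK

Find the thread comb leaf whose teeth match the lead screw in the sloping rest, and seat it teeth down on the threads, near the middle of the screw, so that every tooth drops fully into a groove and both saddle feet sit flat on the screw. Do not force it: feel along the screw for the place where it drops in, then let go of it. Then check that it sits flat by pressing lightly with the fingers, first on the pad at the leaf's lower end, then on the pad at its upper end; leave the comb seated there and the other leaf and things where they are.

Things in the scene. Friction and masses are not known exactly. Their poses are not given: they have to be found in the camera images.
- screw_mid (a point): Middle of a steel lead screw clamped in a grey sloping rest, on its axis. x runs along the screw up the slope (24 degrees, rising away from the robot), y across, z square to it, upward. Bare thread from x = -82 to 82 mm. The screw was left at any turn, so where its grooves lie along x differs each time (up to half a pitch either way) and is NOT given by this pose: see it or feel for it.
- screw_rest: The same point and axes. Thread: 40 mm over the crests, 28 mm at the roots, pitch 14 mm; crests 7 mm wide; grooves 7 mm wide at the mouth, 6 mm at the bottom, 6 mm deep. End blocks at x = 82 to 112 mm either side, 56 mm wide, reach 25 mm from the axis; nothing along the screw stands higher. The screw does not move. Unpolished: a leaf left riding on the crests does not slide into place by itself.
- cradle: The grey rest with the screw; origin at the underside of its 240 x 70 mm base plate, 95 mm below screw_mid.
- coarse_leaf_mid (a point): Aluminium comb leaf with 5 teeth at 14 mm pitch, each 5 mm thick: it matches the screw, either way round. Point at its centre, 30 mm above the underside of its feet; x along the leaf, z up, away from the teeth. Seated, with axes parallel to the screw's (either way), the point lies 36 mm from the screw's axis along screw_mid's z; riding on the crests, about 5 mm higher.
- coarse_leaf: The same leaf, origin at the underside of its feet. 108 mm long (x), 150 g, stands upright. Heights: tooth tips 9 mm, spine (10 mm thick in y) 15.5 to 32, top of the end pads 38. At each end (x 36 to 54 mm either side) a saddle foot, an upside-down V of 90 degrees, 53 mm wide over all, straddles the screw and centres the leaf on it.
- coarse_leaf_tab (a point): Middle of the leaf's grip tab, 48 mm above the underside of its feet. The tab is 44 mm long in x, 10 mm thick in y, its top 62 mm above the feet's underside: grip it across y.
- coarse_leaf_pad_a: Press pad at the leaf's -x end, 18 x 14 mm, 6 mm thick; origin at the middle of its top face (x = -45 mm of the leaf, 8 mm above coarse_leaf_mid).
- coarse_leaf_pad_b: Press pad at the leaf's +x end, the same (x = +45 mm of the leaf).
- fine_leaf_mid (a point): The other aluminium comb leaf, same shape and size but with 7 teeth at 10 mm pitch: it does not fit this screw. To be left alone. Point and axes as for the coarse leaf.
- eye_loupe: Black eye loupe, 42 mm wide, 35 mm high; bystander.
- oil_cups: Black block with four oil cups, 32 x 98 x 23 mm; bystander.
- round_tin: Round metal tin, 35 mm wide, 12 mm high; bystander.
- rubber_blower: Rubber hand blower standing upright, 51 mm wide, 116 mm high; bystander.
There are look-alikes about, which are no part of the job. What is shaped like the coarse_leaf but yellow is not meant.

How it is judged:
By the outcome, as a careful person would: the job done as asked, in the order asked, and still so for the second after the job is handed in, with the robot touching nothing.
It also fails if it takes over 54 s, if anything falls off the work surface, if the arm or the gripper's body presses on something with over 40 N, if the wrist force passes 120 N, or if a joint passes its speed limit or range.

ROBOT

A 6-joint arm with a two-finger parallel gripper is mounted at the origin on a cart in front of the work surface, level with it; the furniture and walls round the work are solid. World frame = base frame: x ahead of the robot, y to its left, z up, the work surface at z = 0. Lengths are in mm, angles in rad, forces in N, time in s.
With the tool pointing down it reaches from about 350 to 975 mm from the base axis. Payload 4.9 kg.
Tool frame: the origin (TCP) lies where the fingers leave the gripper's body, on its centre line; the fingertips stand 73 mm ahead of it and the grasp point (between the pads) lies manip.hold_point_z ahead of it (manip.hold_point_z is the distance from the TCP to the grasp point, in mm); z points along the fingers, y is the direction in which the jaws open and shut (so a half turn about z gives the same grasp; the last joint's range is limited). The gripper opens to 85 mm and grips with 20 to 120 N. Pads are 22 mm wide; open, the fingers measure 114 mm over their backs; the gripper's body (76 mm by 85 mm) begins 54 mm behind the grasp point. The pads swing forward as they close: fully open they stand 13 mm farther back than shut.
Start: joints at [-1.377, 0.053, 1.613, -0, 1.476, -0.119], TCP at [192.322, -594.655, 303.904] pointing down, gripper open.
Joint ranges: [-3.01, 3.01], [-1.01, 2.22], [0.06, 2.58], [-1.02, 4.17], [0.09, 2.62], [-3.14, 3.14]. Speed limits (rad/s): [2.57, 2.57, 3.14, 3.14, 3.14, 3.14].

INTERFACE

Orientations are given as a unit quaternion [x, y, z, w].
In Python, from bench import manip gives the robot as it stands.
- The arm moves only by the tool carry_out, never from a script. Its argument "plan" is a list that holds one entry, the list of rows, each a list of 6 numbers: the shift along the world's x, y, z in m, then the turn, a rotation vector about the world's x, y, z in rad. A call has exactly 5 rows; each row is the pose to reach, as a shift and turn from the pose commanded when the call began; what a row does not reach only later rows make up. A row lasts 1/8 s, in which the tool goes at most 62.5 mm and 10.7 degrees, less where a joint would pass 70% of its speed; a pose out of reach is approached as far as the arm can. A call with a gripper value outside its range is refused whole. "gripper" is the opening, from 0 (shut) to 1 (fully open), set as the call begins (left out, the last holds). The fingers move at their own pace and stop on an object; "grip_force" is the grip in N (left out, the last holds). Time passes only in rows, so rows that repeat a pose let the fingers close, or fill a call up. It gives the time, the measured TCP pose, the force and the opening at its end, in the units of the state.
- manip.state(): the state, without advancing time (a new reading comes with each control period).
- manip.grab_frame(name): name is "side" or "top"; returns the picture (400x640x3 uint8, red, green, blue); there is no depth.
- manip.camera_model(name): a dict with "fx", "fy", "cx", "cy" (pixels), "pose" (4x4, takes a point from camera to world coordinates). Camera axes: x right, y up, looking along -z (the intrinsics and any distortion apply to the point x, -y, -z); pixel columns grow to the right and rows downward; lengths in mm; the calibration is good to about 2 mm. A picture is of the moment at which its call begins. camera_model takes no time and is no camera call.
- manip.sign_off(): hands the job in, once; it reports no verdict.
The state is a dict: "t": time; "joint_positions": joint angles; "qvel": joint speeds; "joint_torque": joint torques, N m; "position": TCP position; "ee_rot": TCP orientation; "force": force on the tool from outside, world axes, zero at the start; "wrist_torque": the same for the moment, N m; "gripper_width": opening from 0.0 (shut) to 1.0 (fully open).
Only numpy, scipy, OpenCV 4.12 (cv2) and the standard library are available. Lean on these libraries where they do the work, as an engineer would, in place of code of your own. Each camera call takes 0.05 s, during which the arm holds its last target. There are 200 camera calls.

## Working session

There is one attempt and no reset: what is moved stays moved. The work goes in short steps, Python scripts to look and compute and a tool call to move; the robot and the scene stay as the last step left them, time stands still between calls to the robot, and variables do not carry over. Pictures are saved under pics/ and viewed, about 8 in all and at most 12, crops included, and the job is handed in when it is done.

Besides the shell and the picture viewer there is one more tool, called after "Call:" as name(argument=value, ...), one argument or row to a line, values as JSON. carry_out: Moves the arm, as the interface text tells. Its arguments: {"type":"object","properties":{"plan":{"type":"array"},"gripper":{"type":"number"},"grip_force":{"type":"number"}},"required":["plan"]}

```bash
ls; mkdir -p pics
python3 - <<'E'
from bench import manip
import cv2,numpy as np
np.set_printoptions(suppress=True,precision=4)
for n in("side","top"):
    cv2.imwrite(f"pics/{n}0.png",manip.grab_frame(n)[:,:,::-1]); m=manip.camera_model(n); print(n,m)
print(manip.state(), manip.hold_point_z)
E
```

```text
pics
side {'fx': 386.07484719180655, 'fy': 386.07484719180655, 'cx': 322.9185452580331, 'cy': 204.4039056049906, 'pose': array([[    0.975 ,     0.0883,    -0.2039,   264.996 ],
       [   -0.2211,     0.4773,    -0.8504, -1218.9531],
       [    0.0222,     0.8743,     0.4849,   704.1704],
       [    0.    ,     0.    ,     0.    ,     1.    ]])}
top {'fx': 421.95089530085085, 'fy': 421.95089530085085, 'cx': 312.6642835436079, 'cy': 197.59385584839535, 'pose': array([[   0.0151,    0.985 ,   -0.1716,  332.9239],
       [  -0.9999,    0.0149,   -0.0021, -123.4645],
       [   0.0005,    0.1717,    0.9852, 1338.793 ],
       [   0.    ,    0.    ,    0.    ,    1.    ]])}
{'t': 0.1, 'joint_positions': array([-1.377 ,  0.0533,  1.6142, -0.    ,  1.476 , -0.119 ]), 'qvel': array([-0.0003, -0.002 , -0.0047, -0.0015, -0.0009, -0.0006]), 'joint_torque': array([  0.0007, -39.4903, -37.1362,   0.    ,   0.0039,   0.    ]), 'position': array([ 192.2455, -594.2468,  302.7903]), 'ee_rot': array([ 0.9878,  0.1557, -0.    , -0.0009]), 'force': array([-0.5138, -0.7301,  0.0824]), 'wrist_torque': array([-0.0322, -0.0222, -0.0025]), 'gripper_width': 0.9985457028789262} 53.900000000000006
```

View pics/side0.png

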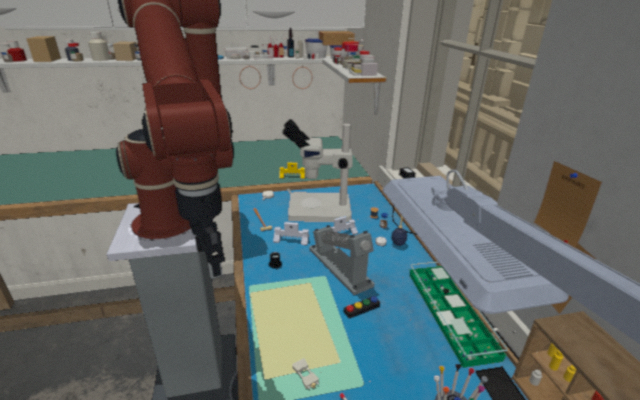

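View pics/top0.png

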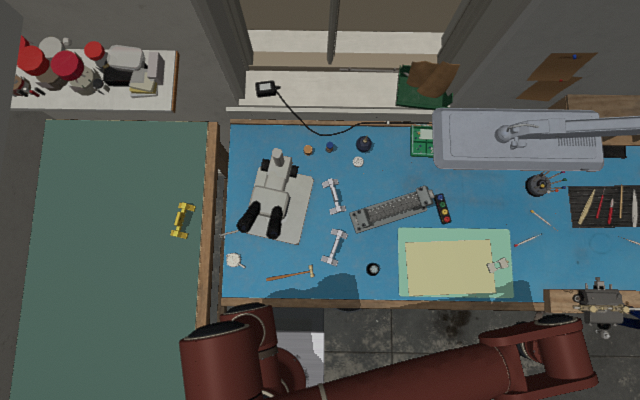

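The side view shows a leaf at (291,234), another partly hidden at about (344,225), and the rest at (342,258). The top view shows leaves at (333,196) and (335,246) and the screw at (392,209). I'll enlarge both.

Run:
```python
import cv2,numpy as np
s=cv2.imread("pics/side0.png");t=cv2.imread("pics/top0.png")
a=cv2.resize(s[205:295,260:390],None,fx=6,fy=6,interpolation=cv2.INTER_CUBIC)
cv2.imwrite("pics/side0c.png",a)
cv2.imwrite("pics/top0c.png",cv2.resize(t[170:270,315:455],None,fx=5.7,fy=5.7,interpolation=cv2.INTER_CUBIC))
```

```text
(no output)
```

View pics/side0c.png

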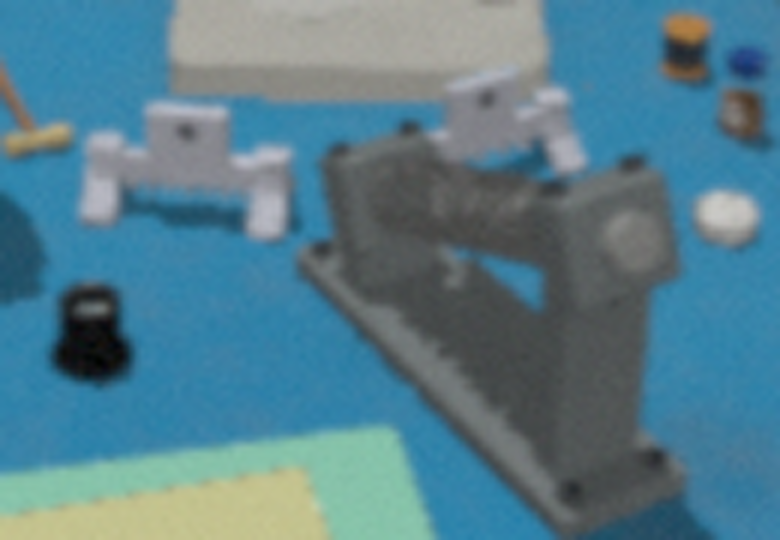

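View pics/top0c.png

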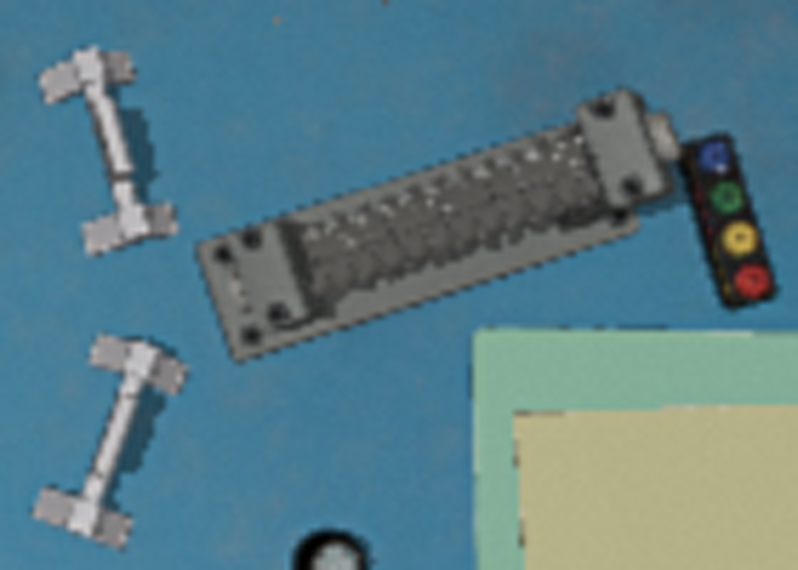

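```bash
cat > h.py <<'E'
import numpy as np, cv2
from scipy.optimize import least_squares
from scipy.spatial.transform import Rotation as R
from bench import manip
np.set_printoptions(suppress=True,precision=4)
CM={n:manip.camera_model(n) for n in("side","top")}
def proj(n,P):
    m=CM[n];T=np.linalg.inv(m["pose"]);q=np.atleast_2d(P)@T[:3,:3].T+T[:3,3]
    return np.c_[m["cx"]+m["fx"]*q[:,0]/-q[:,2],m["cy"]-m["fy"]*q[:,1]/-q[:,2]]
def unproj(n,uv,z):
    m=CM[n];uv=np.atleast_2d(uv);d=np.c_[(uv[:,0]-m["cx"])/m["fx"],-(uv[:,1]-m["cy"])/m["fy"],-np.ones(len(uv))]@m["pose"][:3,:3].T
    o=m["pose"][:3,3];return o+d*((z-o[2])/d[:,2])[:,None]
SL=np.radians(24)
def screwR(yaw): return R.from_euler('z',yaw)*R.from_euler('y',-SL)
E
python3 - <<'E'
from h import *
def avg(n,k=8): return np.mean([manip.grab_frame(n).astype(float) for _ in range(k)],0)
s=avg("side");t=avg("top");np.save("s.npy",s);np.save("t.npy",t)
c=lambda p,o,f:(np.array(p)+.5)/f-.5+o
ot=np.array([315,170]);os_=np.array([260,205])
for nm,p in(("upper",[(88,65),(133,218)]),("lower",[(146,362),(87,515)])):
    w=unproj("top",c(p,ot,5.7),38);d=w[1]-w[0];print(nm,w[:,:2],w.mean(0)[:2],np.hypot(*d[:2]),np.degrees(np.arctan2(d[1],d[0])))
    print(" side px",proj("side",w))
w=unproj("side",c([(107,145),(272,160)],os_,6),38);print("left leaf from side",w)
obs=[("top",(-120,35),'b',(198,243)),("top",(-120,-35),'b',(237,360)),("top",(120,-35),'b',(635,230)),
("top",(112,28,25),'s',(630,88)),("top",(112,-28,25),'s',(670,190)),("top",(82,28,25),'s',(578,105)),
("side",(-120,-35),'b',(300,255)),("side",(120,-35),'b',(570,530)),("side",(120,35),'b',(685,475)),("side",(112,-28,25),'s',(562,205)),("side",(112,28,25),'s',(665,165))]
def pts(v):
    x,y,yaw,th=v;o=[]
    for cam,P,k,px in obs:
        if k=='b':W=R.from_euler('z',yaw).apply([*P,th])+[x,y,0]
        else: W=screwR(yaw).apply(P)+[x,y,95]
        o.append(proj(cam,W)[0]-(c(px,ot,5.7) if cam=="top" else c(px,os_,6)))
    return np.array(o)
g=unproj("top",[[392,209]],95)[0];print(g)
r=least_squares(lambda v:pts(v).ravel(),[g[0],g[1],-1.3,8],loss="soft_l1");print(r.x,np.degrees(r.x[2]));print(pts(r.x).round(1))
a=cv2.resize(s[215:255,268:358,::-1].clip(0,255).astype(np.uint8),None,fx=8.8,fy=8.8,interpolation=cv2.INTER_CUBIC)
x,y,yaw,th=r.x
b=t[165:265,320:450,::-1].clip(0,255).astype(np.uint8);b=cv2.resize(b,None,fx=6,fy=6,interpolation=cv2.INTER_CUBIC)[:,:792]
for X,Y,Z,col in[(x_,y_,25,(0,0,255)) for x_ in(-112,-82,82,112) for y_ in(-28,28)]+[(0,0,20,(0,255,0))]+[(x_,0,20,(0,255,255)) for x_ in(-82,82)]:
    p=(proj("top",screwR(yaw).apply([X,Y,Z])+[x,y,95])[0]-[320,165]+.5)*6;cv2.circle(b,tuple(p.astype(int)),3,col,-1)
h=max(a.shape[1],b.shape[1]);a=cv2.copyMakeBorder(a,0,0,0,h-a.shape[1],0);b=cv2.copyMakeBorder(b,0,0,0,h-b.shape[1],0)
a=cv2.convertScaleAbs(a,alpha=1.2,beta=-40)
cv2.imwrite("pics/a.png",a);cv2.imwrite("pics/b.png",b)
E
```

```text
upper [[ 613.4787 -174.6017]
 [ 528.3617 -199.8853]] [ 570.9202 -187.2435] 88.79273539075767 -163.45623444848906
 side px [[351.2506 220.3936]
 [328.1038 226.9755]]
lower [[ 449.709  -207.2963]
 [ 367.3051 -176.0375]] [ 408.507  -191.6669] 88.13342510298428 159.22641171677316
 side px [[304.4702 230.7039]
 [277.2483 228.0981]]
left leaf from side [[ 367.3674 -179.9639   38.    ]
 [ 450.5212 -210.6712   38.    ]]
[ 518.7245 -357.6079   95.    ]
[ 524.6466 -361.3507   -1.2475   11.4035] -71.47787924152989
[[-0.4 -0.3]
 [-0.2  0.2]
 [ 1.6  0.1]
 [-0.1 -0.6]
 [-0.2  0.1]
 [-1.1  0.1]
 [-0.9 -0.3]
 [-0.9  0.1]
 [ 1.   0.4]
 [-0.1  0.2]
 [ 0.6  0.8]]
```

View pics/a.png

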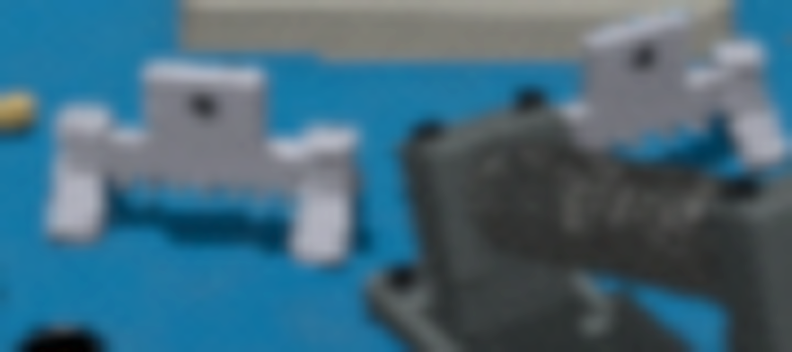

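View pics/b.png

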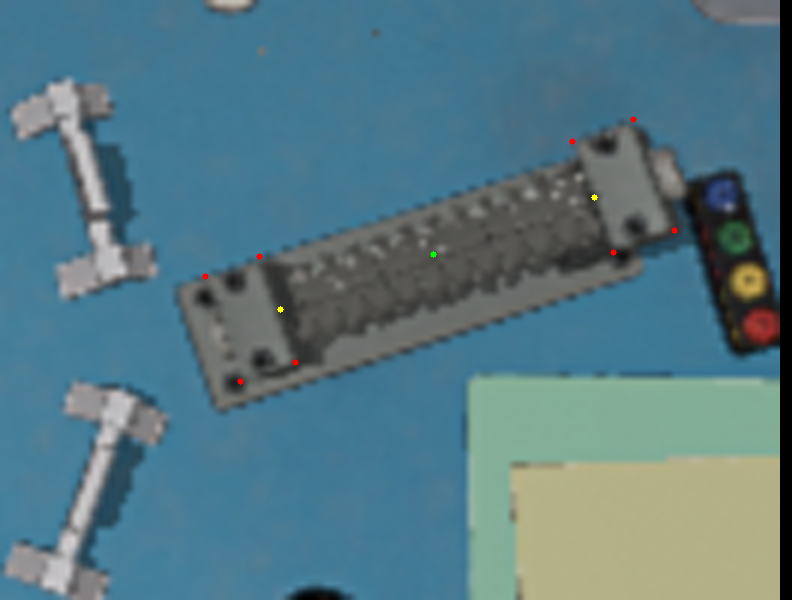

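The side crop shows the near leaf's teeth as dents at (130–255, 190). The far leaf is half hidden behind the rest. In the top overlay, the fitted block corners match the blocks to within about 1–2 px. I'll measure the tooth pitch numerically.

Run:
```python
from h import *
s=np.load("s.npy").mean(2).astype(np.float32)
for nm,c,a in(("lower",(408.7,-194.5),-20.8),("upper",(570.9,-188.5),16.5)):
    Rz=R.from_euler('z',np.radians(a));xs=np.arange(-34,35,1.)
    for z in(7,9,11,13,15):
        P=Rz.apply(np.c_[xs,-5+0*xs,z+0*xs])+[*c,0];uv=proj("side",P).astype(np.float32)
        v=cv2.remap(s,uv[:,0],uv[:,1],cv2.INTER_CUBIC).ravel()
        k=slice(0,69) if nm=="lower" else slice(25,69)
        x=xs[k];w=v[k]-np.polyval(np.polyfit(x,v[k],2),x);
        sc={p:round(float(abs(np.sum(w*np.hanning(len(w))*np.exp(-2j*np.pi*x/p)))),0) for p in(7,8,9,10,11,12,13,14,15,16)}
        print(nm,z,sc,v[::3].astype(int))
# bolts -> axis
f=lambda p:(np.array(p)+.5)/6-.5+[320,165]
sn,cs=np.sin(SL),np.cos(SL)
hi=unproj("top",f([(605,146),(636,228)]),95+97*sn+28*cs);lo=unproj("top",f([(235,282),(262,360)]),95-97*sn+28*cs)
d=hi.mean(0)-lo.mean(0);print(hi,lo,np.linalg.norm(d),194*cs,np.degrees(np.arctan2(d[1],d[0])))
yaw=np.arctan2(d[1],d[0]);m=(hi.mean(0)+lo.mean(0))/2;print("mid",m-screwR(yaw).apply([0,0,28]))
bs=unproj("top",f([(205,297),(232,382)]),14);print(bs,bs.mean(0))
```

```text
lower 7 {7: 1.0, 8: 9.0, 9: 5.0, 10: 14.0, 11: 17.0, 12: 7.0, 13: 28.0, 14: 40.0, 15: 39.0, 16: 31.0} [ 83  78  89  95  92  87  91  96  95  95  92  90  88  84  81  81  84  94
  97  90  88  95 124]
lower 9 {7: 1.0, 8: 8.0, 9: 2.0, 10: 17.0, 11: 16.0, 12: 10.0, 13: 36.0, 14: 49.0, 15: 46.0, 16: 35.0} [ 83  82  97 106 104  99 103 109 110 108 106 104 102  98  95  93  96 106
 110 102  99 106 130]
lower 11 {7: 2.0, 8: 6.0, 9: 2.0, 10: 17.0, 11: 16.0, 12: 6.0, 13: 29.0, 14: 40.0, 15: 38.0, 16: 30.0} [ 88  91 106 113 114 110 112 117 119 118 117 116 115 112 108 106 107 114
 119 114 110 116 134]
lower 13 {7: 2.0, 8: 5.0, 9: 2.0, 10: 18.0, 11: 20.0, 12: 5.0, 13: 11.0, 14: 19.0, 15: 18.0, 16: 12.0} [ 93  99 111 118 121 118 119 123 124 122 122 121 119 118 118 118 117 122
 126 122 117 121 134]
lower 15 {7: 3.0, 8: 6.0, 9: 5.0, 10: 23.0, 11: 28.0, 12: 17.0, 13: 6.0, 14: 9.0, 15: 12.0, 16: 12.0} [102 110 116 120 123 120 120 126 127 126 127 125 122 120 122 123 121 124
 128 127 122 124 133]
upper 7 {7: 3.0, 8: 7.0, 9: 11.0, 10: 14.0, 11: 16.0, 12: 19.0, 13: 20.0, 14: 21.0, 15: 21.0, 16: 23.0} [ 85  89
[... 507 characters left out ...]
0, 9: 4.0, 10: 12.0, 11: 19.0, 12: 21.0, 13: 21.0, 14: 20.0, 15: 21.0, 16: 25.0} [ 84  81  77  78  86  93  95  97 102 111 118 123 125 123 122 122 120 119
 122 125 123 111  92]
upper 15 {7: 2.0, 8: 1.0, 9: 7.0, 10: 18.0, 11: 28.0, 12: 34.0, 13: 36.0, 14: 36.0, 15: 36.0, 16: 36.0} [ 80  78  77  82  91 100 104 105 109 117 124 126 125 124 125 125 121 121
 127 131 124 111  98]
[[ 568.0077 -427.2385  160.0327]
 [ 528.804  -440.7282  160.0327]] [[ 511.4279 -260.0607   81.1258]
 [ 472.3654 -273.381    81.1258]] 193.38131904648975 177.22781878266457 -71.33257964249337
mid [ 523.7964 -361.1416   95.    ]
[[ 512.7271 -251.4949   14.    ]
 [ 467.9826 -265.583    14.    ]] [ 490.3549 -258.5389   14.    ]
```

Run:
```python
from h import *
s=np.load("s.npy")[:,:,0].astype(np.float32)
out=[]
for nm,c,a in(("lower",(408.7,-194.5),-20.8),("upper",(570.9,-188.5),16.5)):
    Rz=R.from_euler('z',np.radians(a));X,Z=np.meshgrid(np.arange(-60,60,.15),np.arange(45,-5,-.15))
    P=Rz.apply(np.c_[X.ravel(),-5+0*X.ravel(),Z.ravel()])+[*c,0];uv=proj("side",P).astype(np.float32)
    v=cv2.remap(s,uv[:,0].reshape(X.shape)[:,:],uv[:,1].reshape(X.shape),cv2.INTER_CUBIC)
    cv2.putText(v,nm,(5,15),0,.5,255);
    for x in range(-60,60,10): cv2.line(v,(int((x+60)/.15),320),(int((x+60)/.15),332),255)
    out.append(v[60:])
v=np.vstack(out);cv2.imwrite("pics/rect.png",cv2.convertScaleAbs(v,alpha=1.4))
```

```text
(no output)
```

View pics/rect.png

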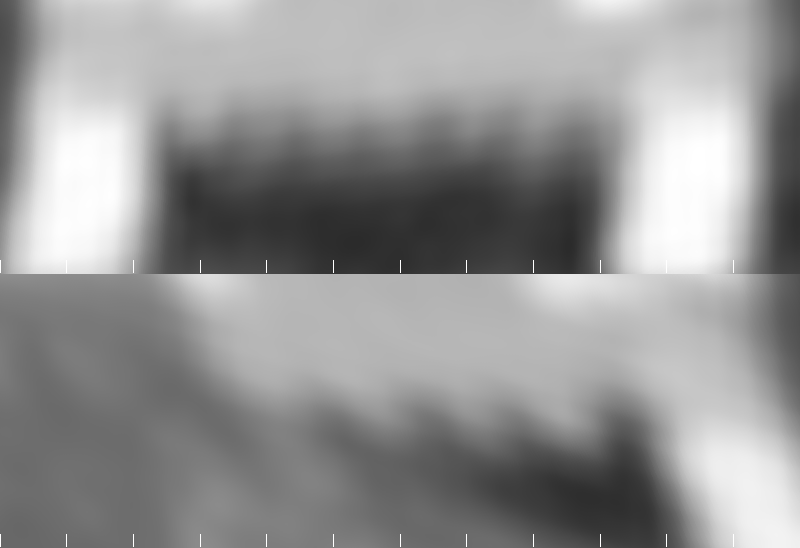

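In the rectified crop the near leaf's teeth are about 67 px (10 mm) apart, so it is the fine one. The far leaf's teeth at (380, 475, 570) are about 95 px (14 mm) apart, so it is the coarse one. It sits near (571,-187) with yaw 16.5°. The tool already points 17.9°, so I move above it.

Call:
carry_out(
  plan=[
    [[0.04, 0.045, 0.0, 0, 0, -0.005], [0.08, 0.09, 0.0, 0, 0, -0.01], [0.12, 0.13, 0.0, 0, 0, -0.015], [0.16, 0.17, 0.0, 0, 0, -0.02], [0.2, 0.21, 0.0, 0, 0, -0.025]],
  ],
  gripper=0.7,
)

```text
t: 1.52
position: [393.4, -383.2, 304.2]
ee_rot: [0.99, 0.143, 0.0, 0.0]
force: [0.5, -0.0, 0.0]
gripper_width: 0.699
```

Call:
carry_out(
  plan=[
    [[0.04, 0.045, -0.01, 0, 0, 0], [0.08, 0.09, -0.02, 0, 0, 0], [0.12, 0.135, -0.04, 0, 0, 0], [0.16, 0.18, -0.07, 0, 0, 0], [0.179, 0.197, -0.1, 0, 0, 0]],
  ],
)

```text
t: 2.15
position: [573.1, -185.5, 204.0]
ee_rot: [0.989, 0.145, 0.001, 0.0]
force: [-0.1, -0.2, -0.4]
gripper_width: 0.697
```

Call:
carry_out(
  plan=[
    [[0, 0, 0, 0, 0, 0], [0, 0, -0.02, 0, 0, 0], [0, 0, -0.05, 0, 0, 0], [0, 0, -0.075, 0, 0, 0], [0, 0, -0.075, 0, 0, 0]],
  ],
)

```text
t: 2.78
position: [569.4, -188.2, 126.7]
ee_rot: [0.99, 0.143, -0.002, -0.001]
force: [-0.2, 0.3, 0.3]
gripper_width: 0.698
```

Run:
```python
from h import *
s=manip.grab_frame("side")[:,:,::-1];t=manip.grab_frame("top")[:,:,::-1]
f=lambda a:cv2.resize(a,(390,390),interpolation=cv2.INTER_CUBIC)
cv2.imwrite("pics/g1.png",np.hstack([f(s[180:260,300:380]),f(t[155:235,295:375])]))
p=manip.state()["position"];print(p,proj("side",p+[0,0,-73]),proj("top",p+[0,0,-73]))
```

```text
[ 571.3657 -188.6906  129.8138] [[340.3552 218.9225]] [[334.7267 193.1115]]
```

View pics/g1.png

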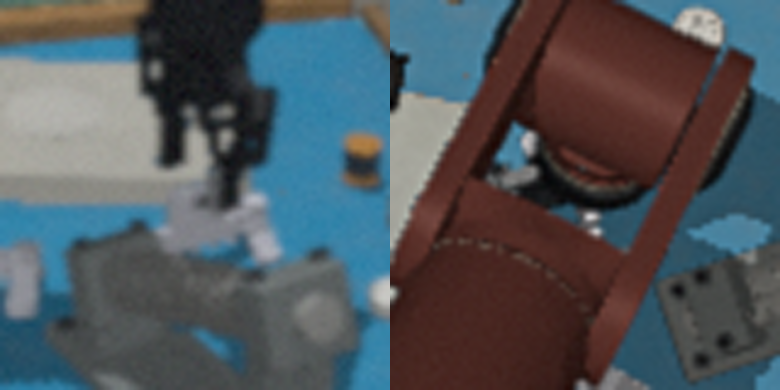

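The fingers straddle the tab: the front finger is at (225,190) in the crop, the back one behind it, and the leaf is centred under them. I'll lower and grip.

Call:
carry_out(
  plan=[
    [[0, 0, -0.012, 0, 0, 0], [0, 0, -0.024, 0, 0, 0], [0, 0, -0.027, 0, 0, 0], [0, 0, -0.027, 0, 0, 0], [0, 0, -0.027, 0, 0, 0]],
  ],
)

```text
t: 3.5
position: [571.6, -187.7, 102.2]
ee_rot: [0.99, 0.143, 0.0, 0.0]
force: [0.7, 0.3, -0.6]
gripper_width: 0.704
```

Call:
carry_out(
  plan=[
    [[0, 0, 0, 0, 0, 0], [0, 0, 0, 0, 0, 0], [0, 0, 0, 0, 0, 0], [0, 0, 0, 0, 0, 0], [0, 0, 0, 0, 0, 0]],
  ],
  gripper=0.0,
  grip_force=40,
)

```text
t: 4.12
position: [571.4, -187.6, 102.1]
ee_rot: [0.99, 0.143, 0.0, -0.0]
force: [-1.2, 1.8, 2.0]
gripper_width: 0.108
```

Call:
carry_out(
  plan=[
    [[0, 0, 0.01, 0, 0, 0], [0, 0, 0.04, 0, 0, 0], [0, 0, 0.08, 0, 0, 0], [0, 0, 0.12, 0, 0, 0], [0, 0, 0.15, 0, 0, 0]],
  ],
)

```text
t: 4.75
position: [571.5, -187.9, 254.3]
ee_rot: [0.99, 0.143, 0.001, 0.001]
force: [0.4, 0.2, -0.7]
gripper_width: 0.109
```

```bash
cat >> h.py <<'E'
MID=np.array([524.2,-361.2,95.]);YAW=np.radians(-71.4);SR=screwR(YAW);SX,SY,SZ=SR.as_matrix().T
TR=SR*R.from_matrix(np.diag([1.,-1,-1]))
E
python3 - <<'E'
from h import *
R0=R.from_quat([.98974,.14290,0,0])
d=(TR*R0.inv()).as_rotvec();print("rotvec",d,np.degrees(np.linalg.norm(d)))
print("SX",SX,"SY",SY,"SZ",SZ)
for h in(107.9+5+40,107.9+5+5,107.9): print(h,MID+SZ*h, MID+SZ*h-[571.3,-187.65,251.9])
print(manip.state()["wrist_torque"],manip.state()["force"])
E
```

```text
rotvec [-0.2134 -0.4101 -1.5086] 90.4023207270283
SX [ 0.2914 -0.8658  0.4067] SY [0.9478 0.319  0.    ] SZ [-0.1297  0.3855  0.9135]
152.9 [ 504.3639 -302.2583  234.6811] [ -66.9361 -114.6083  -17.2189]
117.9 [ 508.9045 -315.7505  202.707 ] [ -62.3955 -128.1005  -49.193 ]
107.9 [ 510.2019 -319.6054  193.5716] [ -61.0981 -131.9554  -58.3284]
[-0.0269  0.011   0.0166] [ 0.3961  0.1626 -0.6913]
```

Call:
carry_out(
  plan=[
    [[-0.0067, -0.0115, 0.004, -0.02134, -0.041, -0.15086], [-0.0134, -0.0229, 0.008, -0.0427, -0.082, -0.3017], [-0.02, -0.0344, 0.012, -0.064, -0.123, -0.4526], [-0.0268, -0.0458, 0.016, -0.0854, -0.164, -0.6034], [-0.0335, -0.0573, 0.02, -0.1067, -0.205, -0.7543]],
  ],
)

```text
t: 5.38
position: [537.2, -245.3, 272.0]
ee_rot: [0.966, -0.234, 0.092, 0.066]
force: [1.1, -0.2, -1.2]
gripper_width: 0.11
```

Call:
carry_out(
  plan=[
    [[-0.0067, -0.0115, -0.004, -0.02134, -0.041, -0.15086], [-0.0134, -0.0229, -0.008, -0.0427, -0.082, -0.3017], [-0.02, -0.0344, -0.018, -0.064, -0.123, -0.4526], [-0.0268, -0.0458, -0.028, -0.0854, -0.164, -0.6034], [-0.0335, -0.0573, -0.0372, -0.1067, -0.205, -0.7543]],
  ],
)

```text
t: 6.0
position: [503.6, -302.4, 234.2]
ee_rot: [0.793, -0.573, 0.169, 0.122]
force: [1.2, 0.3, -1.7]
gripper_width: 0.105
```

Call:
carry_out(
  plan=[
    [[0, 0, 0, 0, 0, 0], [0, 0, 0, 0, 0, 0], [0, 0, 0, 0, 0, 0], [0, 0, 0, 0, 0, 0], [0, 0, 0, 0, 0, 0]],
  ],
)

```text
t: 6.62
position: [504.5, -302.2, 235.0]
ee_rot: [0.795, -0.57, 0.169, 0.121]
force: [-0.4, -0.5, -2.1]
gripper_width: 0.11
```

Run:
```python
from h import *
S=manip.state();print(S["position"],S["joint_positions"],S["force"],S["wrist_torque"])
print("rot err deg",np.degrees((TR*R.from_quat(S["ee_rot"]).inv()).as_rotvec()),"screw frame",SR.inv().apply(S["position"]-MID))
s=np.mean([manip.grab_frame("side").astype(float) for _ in range(4)],0).astype(np.uint8)[:,:,::-1]
t=np.mean([manip.grab_frame("top").astype(float) for _ in range(4)],0).astype(np.uint8)[:,:,::-1]
f=lambda a:cv2.resize(a,(395,395),interpolation=cv2.INTER_CUBIC)
cv2.imwrite("pics/g2.png",np.hstack([f(s[205:285,300:380]),f(t[165:245,345:425])]))
```

```text
[ 504.4841 -302.2083  234.9994] [-0.5772 -0.1133  1.9236 -0.3012  1.0158  2.3571] [-0.4333 -0.5079 -2.0744] [0.2711 0.0974 0.0177]
rot err deg [ 0.013  -0.0119 -0.0761] screw frame [  0.1212   0.1298 153.1944]
```

View pics/g2.png

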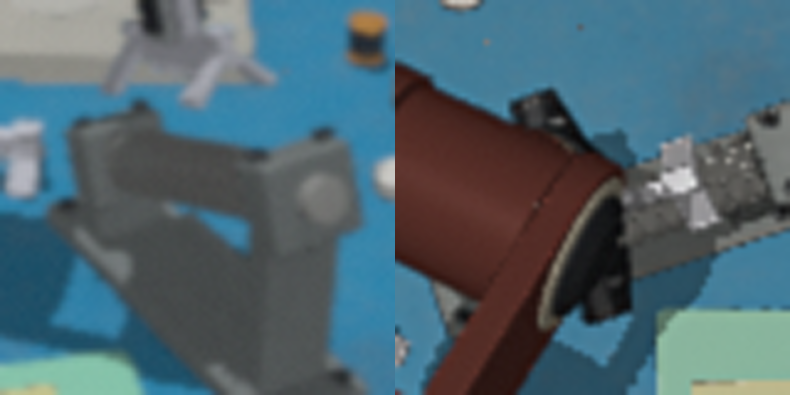

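The leaf is held square and hovers over the screw: the feet are at (115,90) and (195,100) in the side crop, and the upper pad is at (680,180) over the axis in the top crop. I'll come down to just above the crests.

Call:
carry_out(
  plan=[
    [[0.001, -0.003, -0.007, 0, 0, 0], [0.002, -0.006, -0.0142, 0, 0, 0], [0.003, -0.009, -0.0213, 0, 0, 0], [0.0043, -0.0127, -0.0301, 0, 0, 0], [0.0043, -0.0127, -0.0301, 0, 0, 0]],
  ],
)

```text
t: 7.65
position: [508.1, -314.9, 203.1]
ee_rot: [0.795, -0.571, 0.168, 0.121]
force: [0.9, 0.0, -2.4]
gripper_width: 0.111
```

Call:
carry_out(
  plan=[
    [[0.0003, -0.0008, -0.0018, 0, 0, 0], [0.0005, -0.0015, -0.0036, 0, 0, 0], [0.0006, -0.0019, -0.0046, 0, 0, 0], [0.0008, -0.0023, -0.0055, 0, 0, 0], [0.0008, -0.0023, -0.0055, 0, 0, 0]],
  ],
)

```text
t: 8.28
position: [509.5, -317.2, 199.4]
ee_rot: [0.795, -0.57, 0.169, 0.121]
force: [-0.0, 1.4, -0.4]
gripper_width: 0.112
```

```bash
cat > st.py <<'E'
from h import *
S=manip.state();print(S["t"],"screw pos",SR.inv().apply(S["position"]-MID),"F",SR.inv().apply(S["force"]),"M",SR.inv().apply(S["wrist_torque"]),"roterr",np.degrees(SR.inv().apply((TR*R.from_quat(S["ee_rot"]).inv()).as_rotvec())))
E
python3 st.py
```

```text
8.275 screw pos [  0.1123   0.072  114.2208] F [-1.3175  0.4245  0.194 ] M [-0.0966  0.3785 -0.0114] roterr [-0.      0.0018 -0.0537]
```

Call:
carry_out(
  plan=[
    [[0.0001, -0.0002, -0.0005, 0, 0, 0], [0.0001, -0.0004, -0.0009, 0, 0, 0], [0.0002, -0.0006, -0.0014, 0, 0, 0], [0.0003, -0.0008, -0.0018, 0, 0, 0], [0.0003, -0.0008, -0.0018, 0, 0, 0]],
  ],
)

```text
t: 8.9
position: [509.8, -317.5, 199.2]
ee_rot: [0.795, -0.571, 0.168, 0.121]
force: [-6.9, 10.0, 10.6]
gripper_width: 0.11
```

```bash
python3 st.py
```

```text
8.9 screw pos [  0.3359   0.2657 113.8612] F [-6.3373 -3.317  14.3926] M [-0.7805  1.3608  0.027 ] roterr [ 0.0385 -0.0514 -0.0334]
```

Contact is at h≈113.9 mm with about 14 N, so the leaf is riding on the crests. I'll feel along the screw toward −x, 0.6 mm per row.

Call:
carry_out(
  plan=[
    [[-0.0002, 0.0005, -0.0002, 0, 0, 0], [-0.0003, 0.001, -0.0005, 0, 0, 0], [-0.0005, 0.0016, -0.0007, 0, 0, 0], [-0.0007, 0.0021, -0.001, 0, 0, 0], [-0.0009, 0.0026, -0.0012, 0, 0, 0]],
  ],
)

```text
t: 9.52
position: [509.5, -316.8, 199.0]
ee_rot: [0.794, -0.57, 0.171, 0.123]
force: [-3.8, 0.0, 6.7]
gripper_width: 0.113
```

```bash
python3 st.py
```

```text
9.525 screw pos [ -0.4738   0.2139 114.0038] F [ 1.5582 -3.6242  6.5981] M [-0.6788 -0.1131  0.0992] roterr [-0.021   0.2731 -0.0615]
```

Call:
carry_out(
  plan=[
    [[-0.0002, 0.0005, -0.0002, 0, 0, 0], [-0.0003, 0.001, -0.0005, 0, 0, 0], [-0.0003, 0.001, -0.0005, 0, 0, 0], [-0.0003, 0.001, -0.0005, 0, 0, 0], [-0.0003, 0.001, -0.0005, 0, 0, 0]],
  ],
)

```text
t: 10.15
position: [509.5, -316.1, 198.6]
ee_rot: [0.794, -0.57, 0.172, 0.123]
force: [-2.0, -1.2, 5.2]
gripper_width: 0.112
```

```bash
python3 st.py
```

```text
10.15 screw pos [ -1.1584   0.4849 113.9681] F [ 2.522  -2.2684  4.5429] M [-0.4533 -0.2336  0.022 ] roterr [-0.08    0.3373 -0.0512]
```

Call:
carry_out(
  plan=[
    [[-0.0002, 0.0005, -0.0002, 0, 0, 0], [-0.0003, 0.001, -0.0005, 0, 0, 0], [-0.0005, 0.0016, -0.0007, 0, 0, 0], [-0.0007, 0.0021, -0.001, 0, 0, 0], [-0.0007, 0.0021, -0.001, 0, 0, 0]],
  ],
)

```text
t: 10.78
position: [508.7, -313.8, 196.1]
ee_rot: [0.794, -0.57, 0.171, 0.122]
force: [1.7, -7.1, 1.3]
gripper_width: 0.111
```

```bash
python3 st.py
```

```text
10.775 screw pos [ -4.402    0.4222 112.674 ] F [ 7.1388 -0.6421 -1.7412] M [-0.0686 -1.1154 -0.0143] roterr [-0.0903  0.2905 -0.068 ]
```

The normal force has vanished, the height fell by 1.3 mm and the flank now blocks −x, so the teeth have found the groove. I'll relax along x and lower.

Call:
carry_out(
  plan=[
    [[0.0006, -0.0019, 0.0009, 0, 0, 0], [0.0006, -0.0019, 0.0009, 0, 0, 0], [0.0007, -0.0021, 0.0004, 0, 0, 0], [0.0008, -0.0023, -0.0001, 0, 0, 0], [0.0008, -0.0025, -0.0005, 0, 0, 0]],
  ],
)

```text
t: 11.4
position: [508.9, -315.1, 194.7]
ee_rot: [0.795, -0.57, 0.169, 0.121]
force: [1.0, -2.0, 5.0]
gripper_width: 0.107
```

```bash
python3 st.py
```

```text
11.4 screw pos [ -3.8249   0.2212 110.8019] F [4.0905 0.3019 3.6984] M [ 0.0869 -0.7213 -0.0168] roterr [-0.0333  0.0639 -0.0536]
```

Call:
carry_out(
  plan=[
    [[0.0001, -0.0004, 0.0002, 0, 0, 0], [0.0002, -0.0006, -0.0003, 0, 0, 0], [0.0003, -0.0008, -0.0008, 0, 0, 0], [0.0003, -0.001, -0.0012, 0, 0, 0], [0.0003, -0.001, -0.0012, 0, 0, 0]],
  ],
)

```text
t: 12.02
position: [509.1, -315.9, 193.4]
ee_rot: [0.795, -0.57, 0.169, 0.121]
force: [1.2, -1.9, 6.8]
gripper_width: 0.106
```

```bash
python3 st.py
```

```text
12.025 screw pos [ -3.6206   0.1154 109.3569] F [4.7605 0.5231 5.3296] M [ 0.0657 -0.5092  0.0129] roterr [-0.0064  0.0152 -0.0559]
```

Call:
carry_out(
  plan=[
    [[0.0001, -0.0004, 0.0002, 0, 0, 0], [0.0002, -0.0006, -0.0003, 0, 0, 0], [0.0003, -0.0008, -0.0007, 0, 0, 0], [0.0003, -0.0008, -0.0007, 0, 0, 0], [0.0003, -0.0008, -0.0007, 0, 0, 0]],
  ],
)

```text
t: 12.65
position: [509.4, -316.1, 193.2]
ee_rot: [0.795, -0.57, 0.168, 0.121]
force: [-2.1, 4.2, 11.8]
gripper_width: 0.106
```

```bash
python3 st.py
```

```text
12.65 screw pos [ -3.4151   0.3339 109.0093] F [ 0.5144 -0.6501 12.6769] M [-0.1262 -0.0105  0.0929] roterr [ 0.0002 -0.0471 -0.0604]
```

The total drop is 114.0 → 109.0 = 5 mm, with firm, moment-free support. It's seated, so I'll unload and let go.

Call:
carry_out(
  plan=[
    [[-0.0001, 0.0004, 0.0009, 0, 0, 0], [-0.0001, 0.0004, 0.0009, 0, 0, 0], [-0.0001, 0.0004, 0.0009, 0, 0, 0], [-0.0001, 0.0004, 0.0009, 0, 0, 0], [-0.0001, 0.0004, 0.0009, 0, 0, 0]],
  ],
)

```text
t: 13.28
position: [509.3, -316.0, 193.2]
ee_rot: [0.795, -0.57, 0.169, 0.121]
force: [1.0, 0.8, 5.5]
gripper_width: 0.111
```

Call:
carry_out(
  plan=[
    [[0, 0, 0, 0, 0, 0], [0, 0, 0, 0, 0, 0], [0, 0, 0, 0, 0, 0], [0, 0, 0, 0, 0, 0], [0, 0, 0, 0, 0, 0]],
  ],
  gripper=0.5,
)

```text
t: 13.9
position: [509.0, -316.2, 192.9]
ee_rot: [0.795, -0.57, 0.169, 0.121]
force: [0.8, 0.3, -0.4]
gripper_width: 0.505
```

Call:
carry_out(
  plan=[
    [[-0.0013, 0.0039, 0.0091, 0, 0, 0], [-0.0026, 0.0077, 0.0183, 0, 0, 0], [-0.0052, 0.0154, 0.0365, 0, 0, 0], [-0.0078, 0.0231, 0.0548, 0, 0, 0], [-0.0078, 0.0231, 0.0548, 0, 0, 0]],
  ],
)

```text
t: 14.52
position: [502.3, -293.2, 251.4]
ee_rot: [0.794, -0.57, 0.172, 0.121]
force: [-0.3, 0.5, -0.6]
gripper_width: 0.5
```

```bash
python3 st.py
python3 - <<'E'
from h import *
s=np.mean([manip.grab_frame("side").astype(float) for _ in range(6)],0).astype(np.uint8)[:,:,::-1]
t=np.mean([manip.grab_frame("top").astype(float) for _ in range(4)],0).astype(np.uint8)[:,:,::-1]
c=MID+SX*-3.4
f=lambda a:cv2.resize(a,(395,395),interpolation=cv2.INTER_CUBIC)
s=f(s[205:285,300:380]);t=f(t[165:245,345:425])
for x in(-45,45):
  for n,im,o in(("side",s,(300,205)),("top",t,(345,165))):
    p=proj(n,c+SX*x+SZ*44)[0];q=(p-o+.5)*395/80;print(x,n,p);cv2.circle(im,tuple(q.astype(int)),2,(0,0,255),-1)
cv2.imwrite("pics/g3.png",np.hstack([s,t]))
E
```

```text
14.525 screw pos [ -1.6751   0.9376 171.9866] F [-0.7505 -0.1062 -0.3055] M [-0.0332  0.2204 -0.013 ] roterr [-0.1965  0.247  -0.0232]
-45 side [329.0523 223.7981]
-45 top [374.4834 212.5505]
45 side [345.7834 226.345 ]
45 top [403.6007 202.0837]
```

View pics/g3.png

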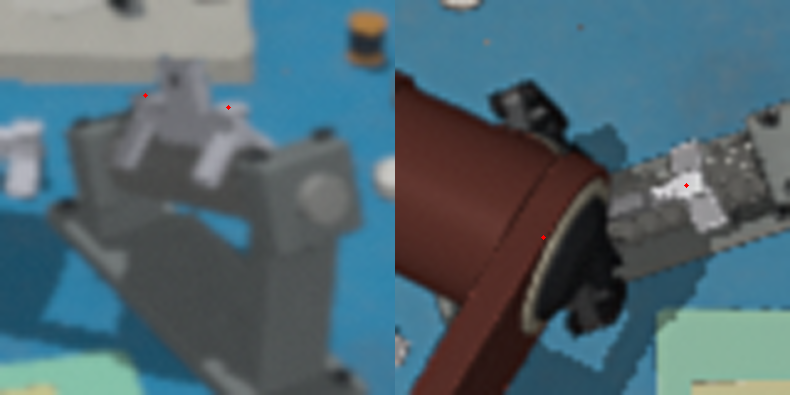

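The leaf sits squarely in the threads: its pads are at about (137,100) and (235,108) in the side crop, near the predicted red dots. Next I shut the fingers and go over the lower pad.

Call:
carry_out(
  plan=[
    [[-0.0066, 0.0195, -0.0092, 0, 0, 0], [-0.0131, 0.039, -0.0183, 0, 0, 0], [-0.0131, 0.039, -0.0183, 0, 0, 0], [-0.0105, 0.0313, -0.0366, 0, 0, 0], [-0.0081, 0.024, -0.0538, 0, 0, 0]],
  ],
  gripper=0,
)

```text
t: 15.65
position: [493.7, -269.7, 194.2]
ee_rot: [0.795, -0.57, 0.169, 0.121]
force: [-0.3, 0.5, 0.6]
gripper_width: -0.0
```

Call:
carry_out(
  plan=[
    [[0, 0, 0, 0, 0, 0], [0.0005, -0.0015, -0.0037, 0, 0, 0], [0.001, -0.0031, -0.0073, 0, 0, 0], [0.0014, -0.0042, -0.01, 0, 0, 0], [0.0014, -0.0042, -0.01, 0, 0, 0]],
  ],
)

```text
t: 16.27
position: [494.6, -273.3, 184.0]
ee_rot: [0.795, -0.57, 0.169, 0.121]
force: [-0.4, -0.9, -0.3]
gripper_width: 0.001
```

```bash
python3 st.py
```

```text
16.275 screw pos [-48.5008  -0.043  119.0044] F [ 0.5399 -0.6755 -0.5618] M [0.0077 0.2108 0.0064] roterr [ 0.0116 -0.0146 -0.0609]
```

Call:
carry_out(
  plan=[
    [[0.0001, -0.0004, -0.0009, 0, 0, 0], [0.0002, -0.0006, -0.0014, 0, 0, 0], [0.0003, -0.0008, -0.0018, 0, 0, 0], [0.0003, -0.0008, -0.0018, 0, 0, 0], [0.0003, -0.0008, -0.0018, 0, 0, 0]],
  ],
)

```text
t: 16.9
position: [495.0, -274.0, 182.7]
ee_rot: [0.795, -0.57, 0.169, 0.121]
force: [-2.6, 5.5, 5.3]
gripper_width: 0.004
```

```bash
python3 st.py
```

```text
16.9 screw pos [-48.3259   0.1829 117.5206] F [-3.347  -0.7402  7.2914] M [-0.171   0.6077 -0.027 ] roterr [-0.0076 -0.0085 -0.0507]
```

Contact is at 117.5 mm with 7 N. I'll hold with slightly more press to see whether it gives.

Call:
carry_out(
  plan=[
    [[0.0001, -0.0002, -0.0005, 0, 0, 0], [0.0001, -0.0002, -0.0005, 0, 0, 0], [0.0001, -0.0002, -0.0005, 0, 0, 0], [0.0001, -0.0002, -0.0005, 0, 0, 0], [0.0001, -0.0002, -0.0005, 0, 0, 0]],
  ],
)

```text
t: 17.52
position: [495.2, -274.0, 182.6]
ee_rot: [0.795, -0.571, 0.169, 0.121]
force: [-3.9, 6.8, 8.1]
gripper_width: 0.004
```

```bash
python3 st.py
```

```text
17.525 screw pos [-48.2665   0.3317 117.4096] F [-3.7123 -1.5272 10.5621] M [-0.3239  0.922   0.0025] roterr [-0.0122 -0.0201 -0.0407]
```

Call:
carry_out(
  plan=[
    [[-0.0013, 0.0039, 0.0091, 0, 0, 0], [-0.0026, 0.0077, 0.0183, 0, 0, 0], [-0.0052, 0.0154, 0.0365, 0, 0, 0], [-0.0052, 0.0154, 0.0365, 0, 0, 0], [-0.0052, 0.0154, 0.0365, 0, 0, 0]],
  ],
)

```text
t: 18.15
position: [489.7, -259.0, 218.0]
ee_rot: [0.795, -0.57, 0.169, 0.121]
force: [0.2, 0.6, 0.1]
gripper_width: 0.002
```

Lower pad: 10.6 N with only 0.1 mm of give, so it's solid. Now the upper pad.

Call:
carry_out(
  plan=[
    [[0.0066, -0.0195, 0.0092, 0, 0, 0], [0.0164, -0.0487, 0.0229, 0, 0, 0], [0.0262, -0.0779, 0.0366, 0, 0, 0], [0.0262, -0.0779, 0.0366, 0, 0, 0], [0.0275, -0.0818, 0.0275, 0, 0, 0]],
  ],
)

```text
t: 18.77
position: [517.2, -340.6, 245.0]
ee_rot: [0.795, -0.57, 0.168, 0.121]
force: [-0.2, -0.2, -0.6]
gripper_width: -0.001
```

Call:
carry_out(
  plan=[
    [[0.0013, -0.0039, -0.0091, 0, 0, 0], [0.0026, -0.0077, -0.0183, 0, 0, 0], [0.0036, -0.0105, -0.025, 0, 0, 0], [0.0036, -0.0105, -0.025, 0, 0, 0], [0.0036, -0.0105, -0.025, 0, 0, 0]],
  ],
)

```text
t: 19.4
position: [521.0, -351.2, 221.0]
ee_rot: [0.795, -0.57, 0.169, 0.121]
force: [0.0, -0.2, 0.1]
gripper_width: -0.002
```

```bash
python3 st.py
```

```text
19.4 screw pos [ 41.6874   0.1599 119.3415] F [ 0.2216 -0.0413  0.0562] M [0.0515 0.2093 0.0049] roterr [-0.0065  0.0054 -0.0562]
```

Call:
carry_out(
  plan=[
    [[0.0001, -0.0004, -0.0009, 0, 0, 0], [0.0002, -0.0006, -0.0014, 0, 0, 0], [0.0003, -0.0008, -0.0018, 0, 0, 0], [0.0003, -0.0009, -0.0021, 0, 0, 0], [0.0003, -0.0009, -0.0021, 0, 0, 0]],
  ],
)

```text
t: 20.02
position: [521.3, -352.0, 219.4]
ee_rot: [0.795, -0.57, 0.169, 0.121]
force: [-2.5, 4.1, 5.1]
gripper_width: 0.005
```

```bash
python3 st.py
```

```text
20.025 screw pos [ 41.8209   0.1904 117.5276] F [-2.213  -1.0348  6.5564] M [-0.1891  0.6223  0.0032] roterr [-0.0022  0.0038 -0.051 ]
```

Call:
carry_out(
  plan=[
    [[0.0001, -0.0002, -0.0005, 0, 0, 0], [0.0001, -0.0002, -0.0005, 0, 0, 0], [0.0001, -0.0002, -0.0005, 0, 0, 0], [0.0001, -0.0002, -0.0005, 0, 0, 0], [0.0001, -0.0002, -0.0005, 0, 0, 0]],
  ],
)

```text
t: 20.65
position: [521.5, -352.1, 219.3]
ee_rot: [0.795, -0.57, 0.169, 0.121]
force: [-4.1, 6.1, 7.4]
gripper_width: -0.002
```

```bash
python3 st.py
```

```text
20.65 screw pos [ 41.8951   0.3071 117.411 ] F [-3.4951 -1.9528  9.6076] M [-0.3139  0.8295  0.0383] roterr [-0.005  -0.0037 -0.0431]
```

Both pads read the same height, 117.41 mm at about 10 N, so the leaf sits flat. I'll withdraw well clear and take a final look.

Call:
carry_out(
  plan=[
    [[-0.0013, 0.0039, 0.0091, 0, 0, 0], [-0.0026, 0.0077, 0.0183, 0, 0, 0], [-0.0052, 0.0154, 0.0365, 0, 0, 0], [-0.0078, 0.0231, 0.0548, 0, 0, 0], [-0.0104, 0.0308, 0.0731, 0, 0, 0]],
  ],
)

```text
t: 21.28
position: [510.9, -321.0, 293.3]
ee_rot: [0.795, -0.57, 0.169, 0.121]
force: [0.5, 0.4, -0.2]
gripper_width: -0.0
```

Call:
carry_out(
  plan=[
    [[-0.04, 0.0, 0.02, 0, 0, 0], [-0.08, 0.0, 0.04, 0, 0, 0], [-0.12, 0.0, 0.05, 0, 0, 0], [-0.16, 0.0, 0.05, 0, 0, 0], [-0.16, 0.0, 0.05, 0, 0, 0]],
  ],
)

```text
t: 21.9
position: [349.4, -321.4, 342.9]
ee_rot: [0.794, -0.571, 0.17, 0.122]
force: [-0.0, -0.6, 0.9]
gripper_width: 0.0
```

Run:
```python
from h import *
s=np.mean([manip.grab_frame("side").astype(float) for _ in range(6)],0).astype(np.uint8)[:,:,::-1]
t=np.mean([manip.grab_frame("top").astype(float) for _ in range(6)],0).astype(np.uint8)[:,:,::-1]
f=lambda a:cv2.resize(a,(395,395),interpolation=cv2.INTER_CUBIC)
cv2.imwrite("pics/g4.png",np.hstack([f(s[205:285,300:380]),f(t[165:245,345:425])]))
S=manip.state();print(S["t"],S["position"],S["force"])
```

```text
22.5 [ 351.1711 -321.5085  341.0915] [ 0.6129 -0.2732 -0.2525]
```

View pics/g4.png

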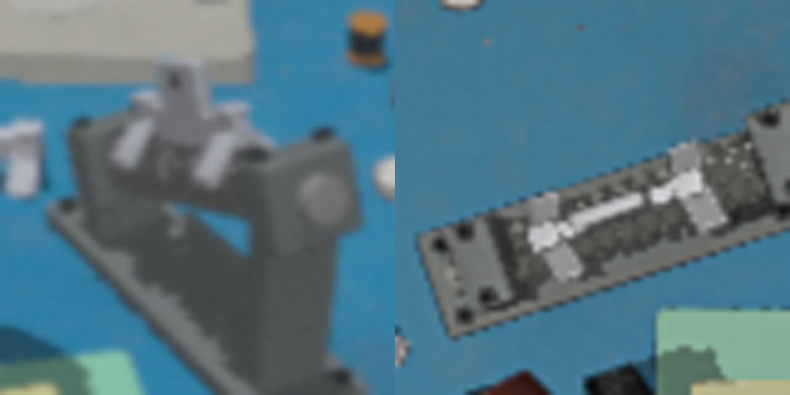

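The leaf lies straight along the screw, near its middle: the pads are at (543,238) and (688,183) in the top crop, within 1 px of prediction. The robot is clear.

```bash
python3 -c "
from bench import manip
print(manip.sign_off())"
```

```text
the job is handed in; nothing more can be done
None
```

The coarse leaf is seated teeth down on the screw, about 3 mm below the middle, and I've handed the job in; no verdict was reported. I picked it by its tooth pitch in the side view: about 14 mm, against 10 mm for the other leaf.

- **Seating:** I rested the leaf lightly on the crests and felt along the screw until it dropped. It went down 5.0 mm in all (114.0 to 109.0 mm), which matches a full seat. I then unloaded it and let go.
- **Press checks:** I pressed the lower pad first (10.6 N), then the upper pad (9.6 N). Both stopped at the same height, 117.41 mm, with about 0.1 mm of give and no rocking.
- **Last pictures:** The leaf lies straight along the screw, within about 1 px of where I predicted, with the robot clear at about 22.5 s. I touched nothing else, but I did not measure the other leaf or the bystanders again at the end.
- **Disagreements:** The seated height read about 1 mm above nominal, and the two cameras differed by about 3.6 mm on the fine leaf's position. I put both down to calibration and where the tab was gripped.

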